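# Secure a breaker in the blow-off station and fire the air gun

## Robot

A 6-joint arm with a two-finger parallel gripper is mounted at the origin on a cart in front of the work surface, level with it; the furniture and walls round the work are solid. World frame = base frame: x ahead of the robot, y to its left, z up, the work surface at z = 0. Lengths are in m, angles in rad, forces in N, time in s.
With the tool pointing down it reaches from about 0.275 to 0.725 m from the base axis. Payload 15.9 kg.
Tool frame: the origin (TCP) lies on the mounting face of the last link; the fingertips stand 173 mm ahead of it and the grasp point (between the pads) lies 155 mm ahead of it; z points along the fingers, y is the line along which they close (so a half turn about z gives the same grasp; the last joint's range is limited). The gripper opens to 85 mm and grips with 20 to 120 N. Pads are 22 mm wide; open, the fingers measure 114 mm over their backs; the gripper's body (76 mm by 85 mm) begins 54 mm behind the grasp point. The pads swing forward as they close: fully open they stand 13 mm farther back than shut.
Start: joints at [-1.303, 0.213, -0.034, 1.323, 0, 1.571], TCP at [0.132, -0.482, 0.405] pointing down, gripper open.
Joint ranges: [-2.98, 2.98], [-0.74, 1.72], [-1.14, 1.35], [-2.1, 2.04], [-1.57, 1.44], [-3.14, 3.14]. Speed limits (rad/s): [1.89, 1.89, 2.39, 2.57, 3.14, 3.14].

## Interface

Orientations are given as a unit quaternion [x, y, z, w].
In Python, from plant import monitor, vision, order gives the robot as it stands.
- The arm moves only by the tool apply_moves, never from a script. Its argument "motion" is a list that holds one entry, the list of rows, each a list of 7 numbers: the shift along the tool's x, y, z normalised to -1 to 1, where 1 is 0.06 m, then the turn, a rotation vector about the tool's x, y, z normalised to -1 to 1, where 1 is 4 degrees, then the closure, from -1 (fully open) to 1 (shut). In form: [[[x, y, z, wx, wy, wz, fingers], ...]]. A call has exactly 10 rows; each row shifts and turns the commanded pose from where the row before left it, along the tool's axes as they then stand; what a row does not reach is not made up. A row lasts 1/8 s, in which the tool goes at most 62.5 mm and 10.7 degrees, less where a joint would pass 70% of its speed; a pose out of reach is approached as far as the arm can. A call with a number of a shift or a turn outside -1 to 1 is refused whole. A call with a gripper value outside its range is refused whole. The fingers move at their own pace and stop on an object; "newtons" is the grip in N (left out, the last holds). Time passes only in rows, so rows that do not move let the fingers close, or fill a call up. It gives the time, the measured TCP pose, the force, the opening and the grip force at its end, in the units of the state.
- monitor.observe(): the state, without advancing time (a new reading comes with each control period).
- vision.get_image(name): name is "scene" or "top" or "wrist"; returns the picture (480x640x3 uint8, blue, green, red); there is no depth.
- vision.calibration(name): a dict with "fx", "fy", "cx", "cy" (pixels), "dist_coeffs" ([k1, k2, p1, p2, k3] as OpenCV has them; the pictures are not rectified), "R" (3x3) and "t" (3): a world point X has camera coordinates R X + t; the wrist camera has in their place "hand_eye" (4x4, takes a point from camera to tool coordinates, whose origin is the TCP and whose axes are the flange's). Camera axes: x right, y down, z forward; pixel columns grow to the right and rows downward; lengths in m; the calibration is good to about 2 mm. A picture is of the moment at which its call begins: read the wrist's pose just before it. calibration takes no time and is no camera call.
- order.hand_in(): hands the job in; it is judged then, once.
The state is a dict: "t": time; "qpos": joint angles; "joint_vel": joint speeds; "joint_torque": joint torques, N m; "position": TCP position; "tcp_rot": TCP orientation; "contact_force": force on the tool from outside, world axes, zero at the start; "moment": the same for the moment, N m; "width": opening from 0.0 (shut) to 1.0 (fully open); "grasp_force": force on a finger pad.
Only numpy, scipy, OpenCV 4.12 (cv2) and the standard library are available. Lean on these libraries where they do the work, as an engineer would, in place of code of your own. Each camera call takes 0.05 s, during which the arm holds its last target. There are 200 camera calls.

## Task

A circuit breaker stands in the nest of the blow-off station. Swing the keeper bar shut over it until it snaps fully home in its catch, then squeeze the fixed blow gun's trigger fully against its grip, hold it for about a second, and let it spring all the way back. Leave the breaker in its nest with the bar shut, do not fire the gun before the bar is shut, and do not disturb the things standing around.

Things in the scene. Friction and masses are not known exactly. Their poses are not given: they have to be found in the camera images.
- station: Fixed aluminium base plate of the blow-off station, 170 (x) x 265 (y) x 10 mm. Origin on the table under it; plate spans own x -85..85, y -155..110 mm, z up. Nest with grey fences (26 mm above the table) centred at (0, -95) mm. Blow gun clamped above the plate, barrel (diameter 28) along y at height 65 mm, its nozzle pointing to -y at the nest.
- catch (a point): Top of the square catch post (18 x 26 mm) that the keeper's tip swings onto, at station (-62, -95, 78) mm; a stop lug on its +y side reaches 100 mm above the table.
- lamp_bar (a point): Centre of a fixed lamp bar at station (26, 49, 200) mm: 120 mm long in station x, 22 mm wide in y, 16 mm thick, on a far post (diameter 14). It crosses over the gun's barrel and stands in the way of a tool coming straight down on the trigger.
- gun_grip: The gun's fixed black pistol grip, 30 (x) x 34 (y) x 106 mm, leaning 40 degrees from vertical toward station +y. Origin on the barrel axis at its foot (station (0, 60, 65) mm); own z runs along it to the free butt end at z = 108 mm, own x is the station's x, the back of the grip is at own y = +17 mm and the trigger lies on its -y side.
- squeeze_point (a point): Best point to centre the fingers for the squeeze: in the grip's frame (0, -10, 78) mm, halfway between the trigger's front and the back of the grip, 30 mm below the butt. Its axes are those of the grip: approach along -z, close along y. Thickness over trigger and grip here: 54 mm at rest, 44 mm fully squeezed.
- trigger (a joint): Steel trigger lever 18 mm wide, hinged near the barrel, free end toward the butt: 0 released (spring), 0.2 rad fully squeezed against its stop. Takes about 10 N at squeeze_point.
- trigger_face (a point): Point on the front face of the trigger lever, about level with squeeze_point; moves with the trigger.
- keeper (a joint): Keeper bar angle: 0 shut (bar over the breaker, along station x, tip against the stop lug on the catch post), grows as the bar swings out toward station -y, up to 1.75 rad. Stays where it is left; a sprung ball resists with about 5 N at the tip over the last 0.1 rad and then snaps it home.
- keeper_knob (a point): Upright black knob on the keeper bar, to pinch or push: diameter 18 mm, this point 121 mm above the table, knob top 136 mm. Steel bar below it 16 mm wide, 87..99 mm above the table. 86 mm from the hinge axis; with the bar shut it is at station (-20, -95) mm.
- keeper_hinge (a point): Point on the keeper's vertical hinge axis at the knob's height, fixed to the station at (66, -95, 121) mm. A positive keeper angle turns the bar counterclockwise seen from above.
- work_breaker: Light grey circuit breaker with two toggles, 83 x 37 x 71 mm, loose in the nest, standing on the plate. Origin: centre of its underside, z up, length along x.
- spare_breaker: Bystander: another such breaker on the table. Origin under its centre.
- tape_roll: Bystander: roll of masking tape, diameter 100, 24 mm high. Origin under its centre.
- spare_pad: Bystander: cream rubber printing pad on a wooden foot, 48 x 48 x 44 mm. Origin under its centre.
Mind the look-alikes: they are no part of the job. Leave any orange or yellow look-alike of the work_breaker alone.

How it is judged:
On the way, in this order (a step that is already met when the one before it is completed fails the run):
1. the keeper bar is shut home in its catch (under 0.025 rad) (value of joint keeper below 0.025 rad), for 0.2 s.
2. with the bar shut, the trigger is squeezed fully (over 0.17 rad) with the fingers bearing on the back of the grip, held 0.6 s (value of joint trigger above 0.17 rad and contact force between the fingers and gun_grip above 2 N and value of joint keeper below 0.025 rad), for 0.6 s.
3. the trigger has sprung back (under 0.03 rad) (value of joint trigger below 0.03 rad), for 0.2 s.
At the end, for the whole second after the job is handed in: Keeper bar shut within 0.025 rad, trigger back within 0.03 rad of rest, breaker still upright (within 0.1 rad) and at rest in its nest (within 10 mm of the middle each way), standing on the plate (within 6 mm) (value of joint keeper below 0.025 rad and value of joint trigger below 0.03 rad and x of work_breaker in the frame of station between -0.01 and 0.01 m and y of work_breaker in the frame of station between -0.105 and -0.085 m and z of work_breaker in the frame of station below 0.016 m and angle between work_breaker's own z axis and vertical below 0.1 rad and linear speed of work_breaker below 0.02 m/s); the robot touches nothing.
It fails at once if the trigger is squeezed (over 0.1 rad) while the keeper bar is not shut (value of joint trigger above 0.1 rad and value of joint keeper above 0.08 rad).
It fails at once if the spare breaker is moved more than 20 mm (distance of spare_breaker from where it was at the start of the episode above 0.02 m).
It fails at once if the tape roll is moved more than 20 mm (distance of tape_roll from where it was at the start of the episode above 0.02 m).
It fails at once if the spare pad is moved more than 20 mm (distance of spare_pad from where it was at the start of the episode above 0.02 m).
It also fails if it takes over 45 s, if anything falls off the work surface, if the arm or the gripper's body presses on something with over 40 N, if the wrist force passes 120 N, or if a joint passes its speed limit or range.

## Working session

There is one attempt and no reset: what is moved stays moved. The work goes in short steps, Python scripts to look and compute and a tool call to move; the robot and the scene stay as the last step left them, time stands still between calls to the robot, and variables do not carry over. Pictures are saved under pics/ and viewed, at most 10 in all, crops included, and the job is handed in when it is done.

Besides the shell and the picture viewer there is one more tool, called after "Call:" as name([rows], argument=value, ...), one row to a line, values as JSON. apply_moves: Moves the arm, as the interface text tells. Scaled input: -1 to 1 covers 0.06 m each way for a shift and 4 degrees each way for a turn. Its arguments: {"type":"object","properties":{"motion":{"type":"array"},"newtons":{"type":"number"}},"required":["motion"]}

```bash
mkdir -p pics; python3 - <<'E'
from plant import monitor, vision, order
import cv2
for n in ("scene","top"):
    cv2.imwrite(f"pics/{n}0.png",vision.get_image(n))
    c=vision.calibration(n);print(n,c)
print(vision.calibration("wrist"))
print(monitor.observe())
E
```

```text
scene {'fx': 599.8929111984031, 'fy': 599.8929111984031, 'cx': 312.2671776341122, 'cy': 242.31800604545904, 'dist_coeffs': array([-0.12236942,  0.        ,  0.        ,  0.        ,  0.        ]), 'R': array([[-0.60917101, -0.79274071, -0.02174484],
       [-0.28909858,  0.24751969, -0.92474646],
       [ 0.73846644, -0.55704233, -0.37996204]]), 't': array([0.43655016, 0.26154861, 1.07891204])}
top {'fx': 559.1799126502764, 'fy': 559.1799126502764, 'cx': 316.49807929888743, 'cy': 235.5849637187829, 'dist_coeffs': array([-0.04241686,  0.        ,  0.        ,  0.        ,  0.        ]), 'R': array([[ 0.02562224, -0.99942801, -0.02207147],
       [-0.9827819 , -0.02114182, -0.18355587],
       [ 0.18298425,  0.02639455, -0.98276146]]), 't': array([0.12934856, 0.58226225, 1.23597092])}
{'fx': 372.63609343659135, 'fy': 372.63609343659135, 'cx': 319.9467394233747, 'cy': 240.18941594464792, 'dist_coeffs': array([-0.03901825,  0.        ,  0.        ,  0.        ,  0.        ]), 'hand_eye': array([[ 8.57998274e-04, -9.58349739e-01, -2.85595941e-01,
         7.31615740e-02],
       [ 9.99999
[... 237 characters left out ...]
])}
{'t': 0.1, 'qpos': array([-1.30301462e+00,  2.13290466e-01, -3.49839033e-02,  1.32348988e+00,
        5.31428298e-06,  1.57077723e+00]), 'joint_vel': array([-0.0003937 , -0.00123216,  0.00247571,  0.00048671,  0.00093666,
        0.00033767]), 'joint_torque': array([ 4.43076951e-04, -6.87247038e+01,  4.87806737e+01,  1.21147514e-02,
        1.73722460e-04, -3.27593364e-05]), 'position': array([ 0.13226234, -0.48205301,  0.40427874]), 'tcp_rot': array([ 9.91048612e-01,  1.33500616e-01, -6.19664231e-05, -4.79983686e-04]), 'contact_force': array([ 0.4964573 , -0.17489461,  0.27516383]), 'moment': array([ 0.00068038,  0.00868322, -0.00454414]), 'grasp_force': 0.0, 'width': 0.996637152511856}
```

View pics/scene0.png

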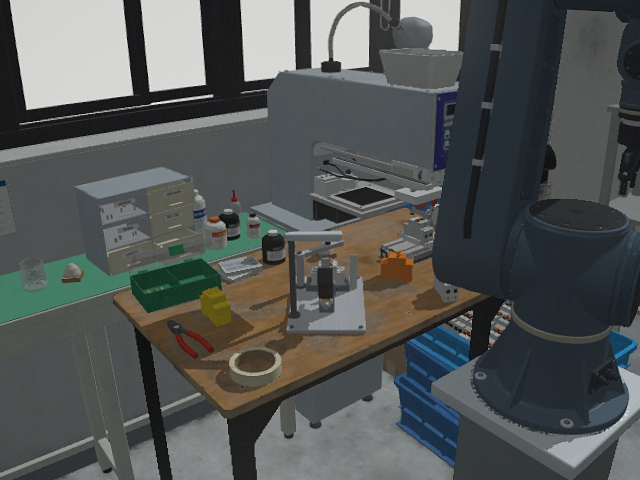

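View pics/top0.png

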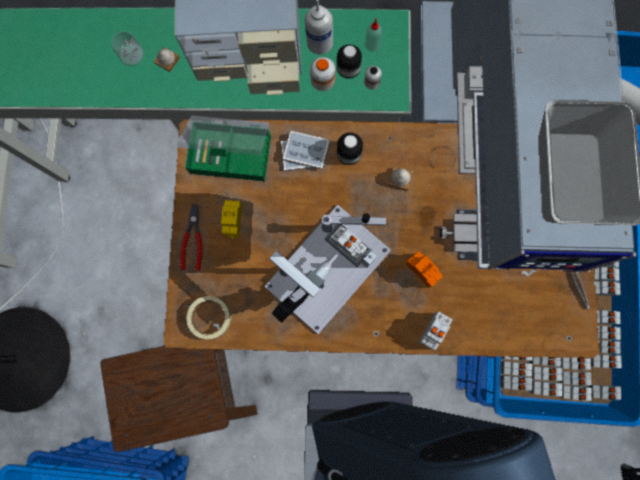

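The top view shows the station plate turned by about 45°: corners near (340,207), (390,250), (317,332) and (266,287). The keeper hinge is at (327,219), the knob at (366,217), and the grip points down-left to (285,310). Next I'll zoom in.

```bash
python3 - <<'E'
import cv2
a=cv2.imread("pics/top0.png")[190:345,250:450]
cv2.imwrite("pics/topc.png",cv2.resize(a,None,fx=3.8,fy=3.8,interpolation=cv2.INTER_CUBIC))
E
```

```text
(no output)
```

View pics/topc.png

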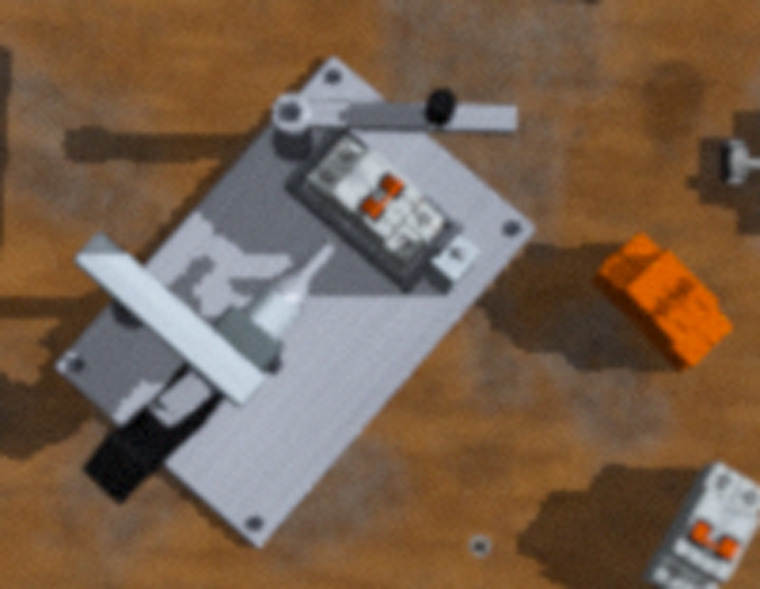

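Zoomed crop: plate corners are at (334,57), (535,230), (261,547) and (56,366), with the hinge cap at (290,110) and the knob top at (440,103). Next I'll fit the station pose.

```bash
cat > h.py <<'E'
import numpy as np, cv2
from scipy.spatial.transform import Rotation as Ro
def cam(n):
    from plant import vision
    c=vision.calibration(n); K=np.array([[c['fx'],0,c['cx']],[0,c['fy'],c['cy']],[0,0,1]])
    return c,K,np.array(c['dist_coeffs'])
def pose(n,st=None):
    """camera rotation (cam->world) and centre"""
    c,K,d=cam(n)
    if n=="wrist":
        T=np.eye(4);T[:3,:3]=Ro.from_quat(st['tcp_rot']).as_matrix();T[:3,3]=st['position'];T=T@c['hand_eye']
        return T[:3,:3],T[:3,3]
    return c['R'].T,-c['R'].T@c['t']
def ray(n,uv,z,st=None):
    c,K,d=cam(n);R,o=pose(n,st)
    p=cv2.undistortPoints(np.array(uv,float).reshape(-1,1,2),K,d)[:,0]
    v=np.c_[p,np.ones(len(p))]@R.T
    return o+v*((z-o[2])/v[:,2])[:,None]
def proj(n,X,st=None):
    c,K,d=cam(n);R,o=pose(n,st)
    return cv2.projectPoints(np.array(X,float).reshape(-1,3),cv2.Rodrigues(R.T)[0],-R.T@o,K,d)[0][:,0]
E
python3 - <<'E'
from h import *
cr=lambda a:(np.array(a,float)+.5)/3.8-.5+[250,190]
W=ray("top",cr([(334,57),(535,230),(261,547),(56,366)]),0.010)
S=np.array([(85,-155),(-85,-155),(-85,110),(85,110)])/1e3
a,b=W[:,:2],S; ac,bc=a.mean(0),b.mean(0)
H=(b-bc).T@(a-ac); th=np.arctan2(H[0,1]-H[1,0],H[0,0]+H[1,1])
R=np.array([[np.cos(th),-np.sin(th)],[np.sin(th),np.cos(th)]]); t=ac-R@bc
print("th",th,np.degrees(th),"t",t,"res mm",1e3*(a-(b@R.T+t)))
np.save("st.npy",[th,*t])
hin=R@[.066,-.095]+t
k=ray("top",cr([(440,103)]),0.136)[0];v=R.T@(k[:2]-hin)
print("hinge",hin,"knob",k,"dist",np.hypot(*v),"angle",np.arctan2(-v[1],-v[0]))
Rg=Ro.from_euler('z',th).as_matrix()
Sw=lambda p:Rg@np.array(p)+[*t,0]
ax=np.array([0,np.sin(np.radians(40)),np.cos(np.radians(40))]); yy=np.array([0,np.cos(np.radians(40)),-np.sin(np.radians(40))])
g=np.array([0,.06,.065])
for n,p in dict(squeeze=g-.010*yy+.078*ax,butt=g+.108*ax,lamp=[.026,.049,.2],catch=[-.062,-.095,.078],kshut=[-.02,-.095,.121]).items(): print(n,Sw(p),proj("top",Sw(p)),proj("scene",Sw(p)))
print("grip axis",Rg@ax,"close",Rg@yy)
E
```

```text
th 0.8734800343007836 50.04671945437728 t [0.4930586  0.12981505] res mm [[-1.84927516 -0.01429438]
 [-1.22182174  2.66633553]
 [ 2.35118771 -1.17052431]
 [ 0.71990919 -1.48151685]]
hinge [0.60826533 0.11940309] knob [0.60796525 0.03564731 0.136     ] dist 0.08375632010954852 angle 0.6937334207088328
squeeze [0.41450299 0.19562195 0.13117934] [[289.01475769 304.57115436]] [[325.03878567 275.97644768]]
butt [0.39384852 0.21292443 0.1477328 ] [[279.86661027 313.78602098]] [[324.62276147 274.32006667]]
lamp [0.47219299 0.1812118  0.2       ] [[294.70491814 273.98284914]] [[312.69931283 235.09571897]]
catch [0.5260685  0.02128235 0.078     ] [[369.81966226 258.04823069]] [[353.26565612 260.22828542]]
kshut [0.55303934 0.05347822 0.121     ] [[356.55951725 242.64578813]] [[335.47971506 243.59627004]]
grip axis [-0.49274062  0.41277426  0.76604444] close [-0.5872254   0.49192521 -0.64278761]
```

```bash
cat > plan.py <<'E'
from h import *
th,tx,ty=np.load("st.npy")
Rz=Ro.from_euler('z',th); T0=np.array([tx,ty,0])
S=lambda *p:Rz.apply(p)+T0
Qd=Rz*Ro.from_matrix(np.diag([1.,-1,-1]))           # down, tool y = station -y
Qg=Rz*Ro.from_euler('x',-40,degrees=True)*Ro.from_matrix(np.diag([1.,-1,-1]))
def plan(p,q,wps):
    """wps: (pos, rot, rows) -> rounded rows, with error feedback"""
    for P,Q,n in wps:
        for k in range(n,0,-1):
            d=np.round(q.inv().apply((P-p)/k)/.06,2); w=np.round((q.inv()*Q).as_rotvec()/k/np.radians(4),2)
            print([*map(float,d),*map(float,w)], "*" if max(abs(d).max(),abs(w).max())>1 else "")
            p=p+q.apply(d*.06); q=q*Ro.from_rotvec(w*np.radians(4))
        print("->",p.round(4))
E
python3 - <<'E'
from plan import *
from plant import monitor
for z in (.1,.3,.4): print(z,ray("top",[(485,268),(478,95),(508,265)],z).round(3).tolist())
s=monitor.observe(); p=s['position'];q=Ro.from_quat(s['tcp_rot'])
print((q.inv()*Qd).as_rotvec(degrees=True))
k=np.array([.608,.036,.121])
plan(p,q,[(np.array([.33,-.30,.40]),q,5),(np.array([.50,-.02,.39]),Qd,9),(np.array([k[0],k[1],.34]),Qd,3),(np.array([k[0],k[1],.281]),Qd,3)])
E
```

```text
0.1 [[0.506, -0.23, 0.1], [0.913, -0.227, 0.1], [0.514, -0.281, 0.1]]
0.3 [[0.48, -0.175, 0.3], [0.82, -0.172, 0.3], [0.486, -0.218, 0.3]]
0.4 [[0.466, -0.147, 0.4], [0.773, -0.145, 0.4], [0.472, -0.186, 0.4]]
[-5.36593434e-02 -1.70909375e-02 -3.47028615e+01]
[0.8, -0.41, 0.01, 0.0, 0.0, 0.0] 
[0.8, -0.41, 0.02, 0.0, 0.0, 0.0] 
[0.79, -0.41, 0.01, 0.0, 0.0, 0.0] 
[0.8, -0.41, 0.02, 0.0, 0.0, 0.0] 
[0.79, -0.41, 0.01, 0.0, 0.0, 0.0] 
-> [ 0.33   -0.3002  0.4002]
[0.44, -0.42, 0.02, -0.0, -0.0, -0.96] 
[0.47, -0.39, 0.02, -0.0, -0.0, -0.96] 
[0.49, -0.35, 0.02, -0.0, -0.0, -0.97] 
[0.52, -0.32, 0.02, -0.0, -0.0, -0.96] 
[0.54, -0.28, 0.02, -0.0, -0.0, -0.97] 
[0.55, -0.25, 0.02, -0.0, -0.0, -0.96] 
[0.57, -0.21, 0.02, -0.0, -0.0, -0.97] 
[0.58, -0.17, 0.02, -0.01, -0.0, -0.96] 
[0.59, -0.14, 0.01, -0.0, -0.01, -0.97] 
-> [ 0.4998 -0.0199  0.3902]
[0.62, 0.26, 0.28, -0.0, 0.0, 0.0] 
[0.63, 0.26, 0.28, -0.0, 0.0, 0.0] 
[0.62, 0.26, 0.28, -0.0, 0.0, 0.0] 
-> [0.6077 0.036  0.3398]
[0.0, 0.0, 0.33, -0.0, 0.0, 0.0] 
[0.0, 0.0, 0.32, -0.0, 0.0, 0.0] 
[0.0, 0.0, 0.33, -0.0, 0.0, 0.0] 
-> [0.6077 0.036  0.281 ]
```

```bash
python3 - <<'E'
from plan import *
from plant import monitor
s=monitor.observe(); p=s['position'];q=Ro.from_quat(s['tcp_rot'])
plan(p,q,[(np.array([.25,-.32,.40]),q,4),(np.array([.36,-.06,.39]),Qd,9),(np.array([.50,.0,.38]),Qd,3),(np.array([.608,.036,.34]),Qd,2)])
E
```

```text
[0.65, -0.52, 0.02, 0.0, 0.0, 0.0] 
[0.65, -0.52, 0.02, 0.0, 0.0, 0.0] 
[0.65, -0.52, 0.02, 0.0, 0.0, 0.0] 
[0.66, -0.53, 0.01, 0.0, 0.0, 0.0] 
-> [ 0.2501 -0.3197  0.4002]
[0.32, -0.41, 0.02, -0.0, -0.0, -0.96] 
[0.35, -0.39, 0.02, -0.0, -0.0, -0.96] 
[0.38, -0.36, 0.02, -0.0, -0.0, -0.97] 
[0.4, -0.34, 0.02, -0.0, -0.0, -0.96] 
[0.42, -0.31, 0.02, -0.0, -0.0, -0.97] 
[0.44, -0.28, 0.02, -0.0, -0.0, -0.96] 
[0.46, -0.25, 0.02, -0.0, -0.0, -0.97] 
[0.47, -0.22, 0.02, -0.01, -0.0, -0.96] 
[0.49, -0.18, 0.01, -0.0, -0.01, -0.97] 
-> [ 0.3601 -0.06    0.3902]
[0.75, 0.38, 0.06, -0.0, 0.0, 0.0] 
[0.76, 0.38, 0.05, -0.0, 0.0, 0.0] 
[0.75, 0.39, 0.06, -0.0, 0.0, 0.0] 
-> [ 5.0e-01 -3.0e-04  3.8e-01]
[0.81, 0.5, 0.33, -0.0, 0.0, 0.0] 
[0.81, 0.49, 0.34, -0.0, 0.0, 0.0] 
-> [0.608  0.0361 0.3397]
```

Call:
apply_moves([
  [[0.65, -0.52, 0.02, 0, 0, 0, -0.3], [0.65, -0.52, 0.02, 0, 0, 0, -0.3], [0.65, -0.52, 0.02, 0, 0, 0, -0.3], [0.66, -0.53, 0.01, 0, 0, 0, -0.3], [0.32, -0.41, 0.02, 0, 0, -0.96, -0.3], [0.35, -0.39, 0.02, 0, 0, -0.96, -0.3], [0.38, -0.36, 0.02, 0, 0, -0.97, -0.3], [0.4, -0.34, 0.02, 0, 0, -0.96, -0.3], [0.42, -0.31, 0.02, 0, 0, -0.97, -0.3], [0.44, -0.28, 0.02, 0, 0, -0.96, -0.3]],
], newtons=20)

```text
t: 1.35
position: [0.3235, -0.1454, 0.3931]
tcp_rot: [0.944, 0.33, -0.0, -0.0]
contact_force: [-0.3, 0.2, 0.5]
width: 0.652
grasp_force: 0.0
```

Call:
apply_moves([
  [[0.46, -0.25, 0.02, 0, 0, -0.97, -0.3], [0.47, -0.22, 0.02, 0, 0, -0.96, -0.3], [0.49, -0.18, 0.01, 0, 0, -0.97, -0.3], [0.75, 0.38, 0.06, 0, 0, 0, -0.3], [0.76, 0.38, 0.05, 0, 0, 0, -0.3], [0.75, 0.39, 0.06, 0, 0, 0, -0.3], [0.81, 0.5, 0.33, 0, 0, 0, -0.3], [0.81, 0.49, 0.34, 0, 0, 0, -0.3], [0, 0, 0, 0, 0, 0, -0.3], [0, 0, 0, 0, 0, 0, -0.3]],
])

```text
t: 2.6
position: [0.6076, 0.0359, 0.3397]
tcp_rot: [0.906, 0.423, -0.0, -0.0]
contact_force: [-0.2, -0.3, 0.2]
width: 0.647
grasp_force: 0.0
```

```bash
python3 - <<'E'
from plan import *
from plant import monitor,vision
s=monitor.observe(); i=vision.get_image("wrist"); cv2.imwrite("pics/w1.png",i)
print(s['t'],s['position'],s['width'],(Ro.from_quat(s['tcp_rot']).inv()*Qd).as_rotvec(degrees=True),s['qpos'].round(2))
k=[.608,.036,.136]
print("knob",proj("wrist",k,s),"grasp pt at knob top z",proj("wrist",[*s['position'][:2],.136],s),"hinge",proj("wrist",S(.066,-.095,.11),s),"catch",proj("wrist",S(-.062,-.095,.078),s))
E
```

```text
2.6 [0.60764901 0.03589749 0.3396941 ] 0.6474892977520709 [-0.03622688  0.0421823   0.02329314] [ 0.06  0.46  0.14  1.26 -0.    2.33]
knob [[320.06983391 279.79281442]] grasp pt at knob top z [[319.66552421 280.35161522]] hinge [[218.33535332 146.61489894]] catch [[244.18334412 331.73102297]]
```

View pics/w1.png

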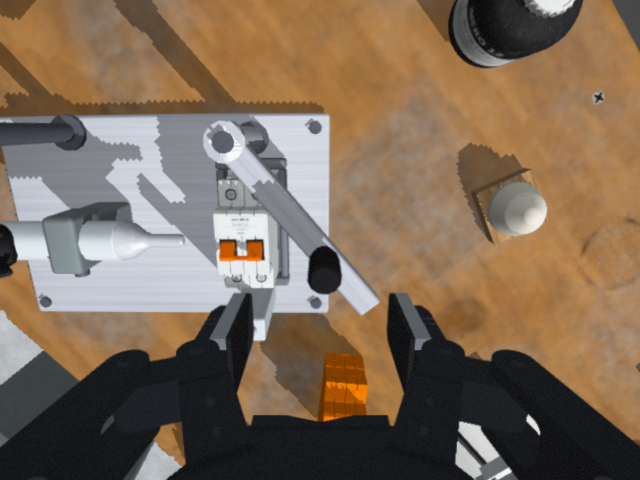

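The wrist view shows the knob top at about (325,275), roughly 3 mm from where I predicted, with the fingers straddling it. The plate's right corners are at (329,114) and (329,312), its lower-left corner at (34,312), and the hinge cap at (224,141). I'll check the station pose with these.

```bash
python3 - <<'E'
from plan import *
from plant import monitor
s=monitor.observe()
inv=lambda W:(Rz.inv().apply(W-T0)*1e3).round(1)
print(inv(ray("wrist",[(329,114),(329,312),(34,312)],.010,s)), "exp (85,-155) (-85,-155) (-85,110)")
for z in (.11,.12,.125): print("hinge",inv(ray("wrist",[(224,141)],z,s)))
print("knob",inv(ray("wrist",[(325,275)],.136,s)),"tcp",inv(s['position']))
print("nozzle axis",inv(ray("wrist",[(184,240)],.065,s)))
p=s['position']
plan(p,Qd,[(np.array([*p[:2],.281]),Qd,3)])
E
```

```text
[[  85.9 -155.4   10. ]
 [ -82.3 -156.7   10. ]
 [ -84.3  114.1   10. ]] exp (85,-155) (-85,-155) (-85,110)
hinge [[ 68.7 -98.1 110. ]]
hinge [[  69.  -100.6  120. ]]
hinge [[  69.1 -101.9  125. ]]
knob [[   4. -151.  136.]] tcp [   1.3 -148.1  340.6]
nozzle axis [[  1.2 -54.4  65. ]]
[0.0, 0.0, 0.33, 0.0, 0.0, 0.0] 
[0.0, 0.0, 0.33, 0.0, 0.0, 0.0] 
[0.0, 0.0, 0.33, 0.0, 0.0, 0.0] 
-> [0.6074 0.0357 0.2812]
```

Call:
apply_moves([
  [[0, 0.03, 0.33, 0, 0, 0, -0.3], [0, 0.02, 0.33, 0, 0, 0, -0.3], [0, 0, 0.33, 0, 0, 0, -0.3], [0, 0, 0, 0, 0, 0, 0.0], [0, 0, 0, 0, 0, 0, 0.3], [0, 0, 0, 0, 0, 0, 0.6], [0, 0, 0, 0, 0, 0, 0.8], [0, 0, 0, 0, 0, 0, 0.8], [0, 0, 0, 0, 0, 0, 0.8], [0, 0, 0, 0, 0, 0, 0.8]],
], newtons=20)

```text
t: 3.9
position: [0.6107, 0.034, 0.2819]
tcp_rot: [0.906, 0.423, 0.001, 0.001]
contact_force: [-1.2, -0.8, 9.5]
width: 0.2
grasp_force: 20.3
```

```bash
python3 - <<'E'
from plan import *
from plant import monitor
s=monitor.observe(); p=s['position']
l=Rz.inv().apply(p-T0); print(l,s['width'],s['grasp_force'],s['contact_force'])
hx,hy=.0665,-.0955
a0=np.arctan2(hy-l[1],hx-l[0]); r=np.hypot(hy-l[1],hx-l[0]); print(a0,r)
plan(p,Ro.from_quat(s['tcp_rot']),[(S(hx-r*np.cos(a),hy-r*np.sin(a),p[2]),Qd,1) for a in np.linspace(a0,-.03,12)[1:]])
E
```

```text
[ 0.00209165 -0.15168482  0.28191462] 0.19982901217510496 20.2606405550614 [-1.15946277 -0.80088163  9.46692506]
0.7173112537126337 0.08547028924621572
[-0.06, -0.08, -0.0, 0.03, -0.02, 0.0] 
-> [0.6047 0.0343 0.2819]
[-0.06, -0.07, -0.0, -0.0, 0.0, 0.0] 
-> [0.5992 0.0343 0.2819]
[-0.05, -0.09, -0.0, -0.0, 0.0, 0.0] 
-> [0.5931 0.0354 0.2819]
[-0.04, -0.08, -0.0, -0.0, 0.0, 0.0] 
-> [0.5879 0.0367 0.2819]
[-0.04, -0.09, -0.0, -0.0, 0.0, 0.0] 
-> [0.5822 0.0383 0.2819]
[-0.03, -0.09, -0.0, -0.0, 0.0, 0.0] 
-> [0.5769 0.0404 0.2819]
[-0.03, -0.1, -0.0, -0.0, 0.0, 0.0] 
-> [0.5711 0.0429 0.2819]
[-0.02, -0.09, -0.0, -0.0, 0.0, 0.0] 
-> [0.5662 0.0454 0.2819]
[-0.01, -0.1, 0.0, -0.0, 0.0, 0.0] 
-> [0.5612 0.0488 0.2819]
[-0.01, -0.09, 0.0, -0.0, 0.0, 0.0] 
-> [0.5567 0.0518 0.2819]
[-0.0, -0.1, 0.0, -0.0, 0.0, 0.0] 
-> [0.5521 0.0557 0.2819]
```

Call:
apply_moves([
  [[0, 0, -0.05, 0, 0, 0, 0.8], [-0.06, -0.08, 0, 0, 0, 0, 0.8], [-0.06, -0.07, 0, 0, 0, 0, 0.8], [-0.05, -0.09, 0, 0, 0, 0, 0.8], [-0.04, -0.08, 0, 0, 0, 0, 0.8], [-0.04, -0.09, 0, 0, 0, 0, 0.8], [-0.03, -0.09, 0, 0, 0, 0, 0.8], [-0.03, -0.1, 0, 0, 0, 0, 0.8], [-0.02, -0.09, 0, 0, 0, 0, 0.8], [0, 0, 0, 0, 0, 0, 0.8]],
])

```text
t: 5.15
position: [0.5652, 0.0454, 0.2838]
tcp_rot: [0.906, 0.423, -0.0, 0.0]
contact_force: [-1.6, -5.4, -10.9]
width: 0.201
grasp_force: 23.4
```

```bash
python3 - <<'E'
from plan import *
from plant import monitor
s=monitor.observe(); p=s['position']
l=Rz.inv().apply(p-T0); print(l,s['width'],s['grasp_force'],s['contact_force'])
E
```

```text
[-0.01834228 -0.10953837  0.28378546] 0.2006126343871784 23.39149274106603 [ -1.5646923   -5.42158009 -10.92090521]
```

Call:
apply_moves([
  [[-0.01, -0.05, 0.01, 0, 0, 0, 0.8], [-0.01, -0.05, 0.01, 0, 0, 0, 0.8], [0, -0.05, 0, 0, 0, 0, 0.8], [0, -0.05, 0, 0, 0, 0, 0.8], [0, -0.05, 0, 0, 0, 0, 0.8], [0, -0.03, 0, 0, 0, 0, 0.8], [0, 0, 0, 0, 0, 0, 0.8], [0, 0, 0, 0, 0, 0, 0.8], [0, 0, 0, 0, 0, 0, 0.8], [0, 0, 0, 0, 0, 0, 0.8]],
])

```text
t: 6.4
position: [0.5532, 0.0549, 0.2835]
tcp_rot: [0.906, 0.423, 0.001, 0.001]
contact_force: [6.2, -9.5, 0.6]
width: 0.204
grasp_force: 24.1
```

```bash
python3 - <<'E'
from plan import *
from plant import monitor
s=monitor.observe(); p=s['position']
l=Rz.inv().apply(p-T0); print(l,s['width'],s['grasp_force'],Rz.inv().apply(s['contact_force']))
E
```

```text
[-0.01881806 -0.09422324  0.28350195] 0.20364129748178783 24.120710998540744 [ -3.27036207 -10.82858395   0.64942407]
```

Call:
apply_moves([
  [[0, -0.02, 0, 0, 0, 0, 0.8], [0, -0.02, 0, 0, 0, 0, 0.8], [0, -0.02, 0, 0, 0, 0, 0.8], [0, 0, 0, 0, 0, 0, 0.8], [0, 0, 0, 0, 0, 0, 0.8], [0, 0, 0, 0, 0, 0, 0.8], [0, 0, 0, 0, 0, 0, 0.8], [0, 0, 0, 0, 0, 0, 0.8], [0, 0, 0, 0, 0, 0, 0.8], [0, 0, 0, 0, 0, 0, 0.8]],
])

```text
t: 7.65
position: [0.552, 0.056, 0.2838]
tcp_rot: [0.906, 0.422, 0.002, 0.004]
contact_force: [22.1, -24.6, -8.5]
width: 0.2
grasp_force: 24.9
```

```bash
python3 - <<'E'
from plan import *
from plant import monitor
s=monitor.observe(); p=s['position']
l=Rz.inv().apply(p-T0); print(l,s['width'],s['grasp_force'],Rz.inv().apply(s['contact_force']))
E
```

```text
[-0.01878737 -0.09258657  0.28377753] 0.1996525377704883 24.949333330005175 [ -4.60320943 -32.74879698  -8.54182156]
```

Call:
apply_moves([
  [[0, 0.03, 0, 0, 0, 0, 0.8], [0, 0.02, 0, 0, 0, 0, 0.6], [0, 0, 0, 0, 0, 0, 0.3], [0, 0, 0, 0, 0, 0, 0.1], [0, 0, 0, 0, 0, 0, 0.1], [0, 0, -0.3, 0, 0, 0, 0.1], [0, 0, -0.6, 0, 0, 0, 0.1], [0, 0, -0.8, 0, 0, 0, -0.5], [0, 0, -0.3, 0, 0, 0, -1], [0, 0, 0, 0, 0, 0, -1]],
])

```text
t: 8.9
position: [0.552, 0.0559, 0.4035]
tcp_rot: [0.906, 0.423, 0.001, 0.0]
contact_force: [0.6, 0.1, -0.4]
width: 0.995
grasp_force: 0.0
```

```bash
python3 - <<'E'
from plan import *
from plant import monitor,vision
s=monitor.observe(); p=s['position']; i=vision.get_image("wrist"); cv2.imwrite("pics/w2.png",i)
print(p,s['contact_force'],s['width'])
print("pred knob top 0/0.05rad",proj("wrist",S(-.020,-.095,.136),s),proj("wrist",S(-.020,-.0993,.136),s),proj("wrist",S(.066,-.095,.121),s))
ax=np.array([0,np.sin(np.radians(40)),np.cos(np.radians(40))]); yy=np.array([0,ax[2],-ax[1]])
sq=np.array([0,.06,.065])-.010*yy+.078*ax
q=Ro.from_quat(s['tcp_rot'])
pre=S(*(sq+.255*ax)); fin=S(*(sq+.155*ax))
plan(p,q,[(S(-.01,.06,.40),Qd,4),(pre,Qg,10)])
print(pre,fin)
E
```

```text
[0.55201626 0.05588241 0.40346972] [ 0.59648466  0.12771224 -0.42779482] 0.9946670668677671
pred knob top 0/0.05rad [[322.36124142 245.83222619]] [[328.78920593 245.8373053 ]] [[322.59913725 111.58850393]]
[0.04, -0.64, 0.01, 0.01, -0.01, 0.0] 
[0.04, -0.63, 0.02, 0.0, -0.01, 0.0] 
[0.03, -0.64, 0.01, 0.01, -0.0, 0.0] 
[0.04, -0.63, 0.02, 0.0, -0.01, 0.01] 
-> [0.4409 0.1606 0.3997]
[0.02, -0.34, 0.12, -1.0, 0.0, -0.0] 
[0.02, -0.35, 0.1, -1.0, 0.0, -0.0] 
[0.02, -0.36, 0.07, -1.0, 0.0, -0.0] 
[0.01, -0.36, 0.05, -1.0, 0.0, -0.0] 
[0.02, -0.37, 0.02, -1.0, 0.0, -0.0] 
[0.01, -0.37, -0.0, -1.0, 0.0, 0.0] 
[0.02, -0.36, -0.03, -1.0, 0.0, 0.0] 
[0.01, -0.36, -0.05, -1.0, 0.0, 0.0] 
[0.02, -0.36, -0.08, -1.0, 0.0, 0.0] 
[0.01, -0.35, -0.11, -1.0, 0.0, 0.0] 
-> [0.2886 0.3007 0.3266]
[0.28885413 0.30087939 0.32652068] [0.33812819 0.25960196 0.24991623]
```

View pics/w2.png

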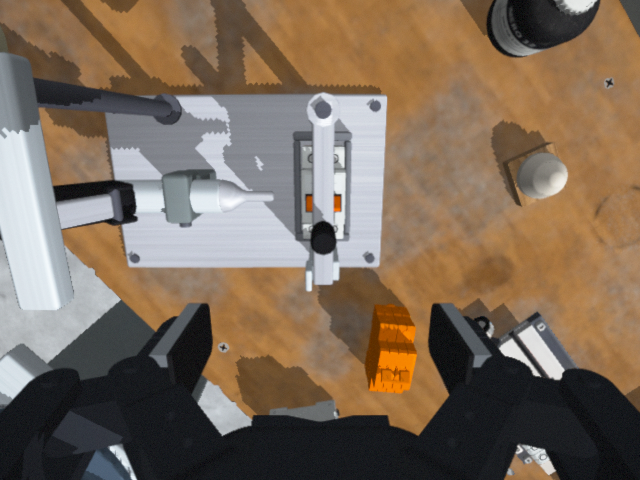

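The bar is vertical in the picture. The hinge at (323,108) and knob at (322,238) line up with the shut prediction, and the tip is against the lug. Next I'll move to the tilted pre-grasp pose, passing higher over the lamp bar.

```bash
python3 - <<'E'
from plan import *
from plant import monitor
s=monitor.observe()
pre=np.array([.2886,.3007,.3266])
plan(s['position'],Ro.from_quat(s['tcp_rot']),[(S(0,.08,.44),Qd,4),(S(0,.20,.40),Qd*Ro.from_rotvec([-np.radians(20),0,0]),5),(pre,Qg,6)])
E
```

```text
[0.08, -0.72, -0.16, 0.0, -0.0, 0.0] 
[0.08, -0.72, -0.16, 0.0, -0.0, 0.0] 
[0.08, -0.72, -0.16, 0.0, -0.0, 0.0] 
[0.08, -0.72, -0.15, 0.0, -0.01, 0.01] 
-> [0.4316 0.1815 0.4399]
[-0.0, -0.4, 0.13, -1.0, 0.0, -0.0] 
[-0.0, -0.41, 0.11, -1.0, 0.0, -0.0] 
[-0.0, -0.41, 0.08, -1.0, 0.0, -0.0] 
[-0.0, -0.42, 0.04, -1.0, 0.0, -0.0] 
[-0.0, -0.42, 0.02, -1.0, 0.0, -0.0] 
-> [0.3397 0.2584 0.4   ]
[-0.0, -0.24, 0.13, -0.83, 0.0, -0.0] 
[-0.0, -0.25, 0.11, -0.83, 0.0, -0.0] 
[-0.0, -0.26, 0.1, -0.83, 0.0, -0.0] 
[-0.0, -0.26, 0.08, -0.84, 0.0, -0.0] 
[-0.0, -0.27, 0.07, -0.83, 0.0, -0.0] 
[-0.01, -0.27, 0.06, -0.84, 0.0, -0.0] 
-> [0.2884 0.3006 0.3264]
```

Call:
apply_moves([
  [[0.08, -0.72, -0.16, 0, 0, 0, -1], [0.08, -0.72, -0.16, 0, 0, 0, -1], [0.08, -0.72, -0.16, 0, 0, 0, -1], [0.08, -0.72, -0.15, 0, 0, 0, -1], [0, -0.4, 0.13, -1, 0, 0, -1], [0, -0.41, 0.11, -1, 0, 0, -1], [0, -0.41, 0.08, -1, 0, 0, -1], [0, -0.42, 0.04, -1, 0, 0, -1], [0, -0.42, 0.02, -1, 0, 0, -1], [0, 0, 0, 0, 0, 0, -1]],
])

```text
t: 10.2
position: [0.3383, 0.2588, 0.3984]
tcp_rot: [0.892, 0.418, 0.072, 0.158]
contact_force: [0.6, 1.0, 0.8]
width: 0.998
grasp_force: 0.0
```

Call:
apply_moves([
  [[0, -0.24, 0.13, -0.83, 0, 0, -1], [0, -0.25, 0.11, -0.83, 0, 0, -1], [0, -0.26, 0.1, -0.83, 0, 0, -1], [0, -0.26, 0.08, -0.84, 0, 0, -1], [0, -0.27, 0.07, -0.83, 0, 0, -1], [0, -0.27, 0.06, -0.84, 0, 0, -1], [0, 0, 0, 0, 0, 0, -1], [0, 0, 0, 0, 0, 0, -1], [0, 0, 0, 0, 0, 0, -1], [0, 0, 0, 0, 0, 0, -1]],
])

```text
t: 11.45
position: [0.319, 0.2713, 0.3297]
tcp_rot: [0.846, 0.418, 0.146, 0.295]
contact_force: [0.4, -0.2, 0.7]
width: 1.001
grasp_force: 0.0
```

```bash
python3 - <<'E'
from plan import *
from plant import monitor,vision
s=monitor.observe(); p=s['position']; i=vision.get_image("wrist"); cv2.imwrite("pics/w3.png",i)
print(s['t'],p,s['contact_force'],s['width'],s['qpos'].round(2),(Ro.from_quat(s['tcp_rot']).inv()*Qg).as_rotvec(degrees=True).round(2))
ax=np.array([0,np.sin(np.radians(40)),np.cos(np.radians(40))]); yy=np.array([0,ax[2],-ax[1]]);g=np.array([0,.06,.065])
for n,(x,y,z) in dict(b1=(15,17,108),b2=(-15,17,108),b3=(-15,-17,108),b4=(15,-17,108),sq=(0,-10,78)).items(): print(n,proj("wrist",S(*(g+[x/1e3,0,0]+y/1e3*yy+z/1e3*ax)),s))
E
```

```text
11.45 [0.31902178 0.2712519  0.32965468] [ 0.39649057 -0.24735712  0.72036963] 1.0009318832547107 [ 0.92  0.08 -0.47  1.02 -0.67  3.14] [-1.54 -1.64  1.97]
b1 [[205.15747177 254.3650156 ]]
b2 [[207.89373738 310.42292712]]
b3 [[274.06727595 313.56722299]]
b4 [[274.22386491 257.31312955]]
sq [[269.54974368 265.93721572]]
```

View pics/w3.png

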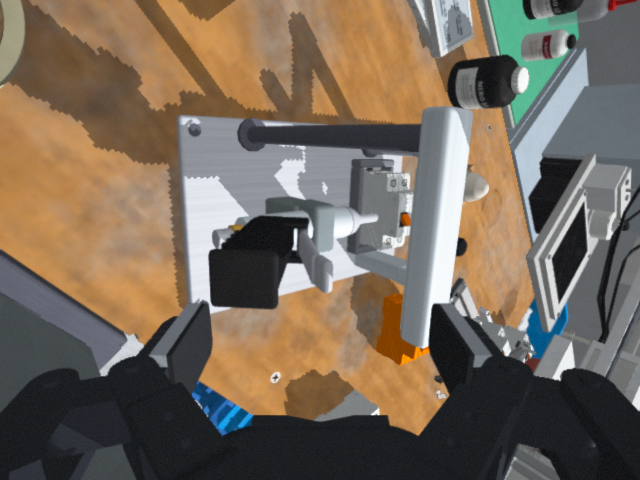

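Joint 6 is at its 3.14 limit, so the grasp needs the half-turned tool. The grip butt appears at (211–279, 250–306), about 2.5 mm toward station -y and 3 mm toward +x from the prediction. I'll back off along the tool axis and turn 180° about it.

Call:
apply_moves([
  [[0, 0, -0.5, 0, 0, -1, -1], [0, 0, -0.5, 0, 0, -1, -1], [0, 0, 0, 0, 0, -1, -1], [0, 0, 0, 0, 0, -1, -1], [0, 0, 0, 0, 0, -1, -1], [0, 0, 0, 0, 0, -1, -1], [0, 0, 0, 0, 0, -1, -1], [0, 0, 0, 0, 0, -1, -1], [0, 0, 0, 0, 0, -1, -1], [0, 0, 0, 0, 0, -1, -1]],
])

```text
t: 12.75
position: [0.2892, 0.2939, 0.3764]
tcp_rot: [0.651, 0.684, 0.036, 0.327]
contact_force: [0.1, -0.3, -0.5]
width: 0.996
grasp_force: 0.0
```

Call:
apply_moves([
  [[0, 0, 0, 0, 0, -1, -1], [0, 0, 0, 0, 0, -1, -1], [0, 0, 0, 0, 0, -1, -1], [0, 0, 0, 0, 0, -1, -1], [0, 0, 0, 0, 0, -1, -1], [0, 0, 0, 0, 0, -1, -1], [0, 0, 0, 0, 0, -1, -1], [0, 0, 0, 0, 0, -1, -1], [0, 0, 0, 0, 0, -1, -1], [0, 0, 0, 0, 0, -1, -1]],
])

```text
t: 14.0
position: [0.2892, 0.2939, 0.3764]
tcp_rot: [0.378, 0.865, -0.078, 0.32]
contact_force: [0.2, 1.5, 0.5]
width: 1.001
grasp_force: 0.0
```

```bash
python3 - <<'E'
from plan import *
from plant import monitor
s=monitor.observe(); q=Ro.from_quat(s['tcp_rot']); p=s['position']
print(s['t'],p,s['qpos'].round(2))
Qh=Qg*Ro.from_rotvec([0,0,np.pi]); print((q.inv()*Qh).as_rotvec(degrees=True))
plan(p,q,[(np.array([.2886,.3007,.3266]),Qh,30)])
E
```

```text
14.0 [0.289205   0.29391836 0.37642676] [ 1.01  0.07 -0.35  1.22 -0.67  1.86]
[  2.53652403  -0.13463281 -97.85353863]
[0.02, -0.0, 0.02, 0.02, -0.0, -0.82] 
[0.02, 0.0, 0.02, 0.02, -0.0, -0.82] 
[0.02, 0.0, 0.02, 0.02, -0.0, -0.82] 
[0.02, 0.0, 0.02, 0.02, -0.0, -0.81] 
[0.02, 0.0, 0.02, 0.02, -0.0, -0.82] 
[0.02, 0.01, 0.02, 0.02, -0.0, -0.81] 
[0.02, 0.01, 0.02, 0.02, -0.0, -0.82] 
[0.02, 0.01, 0.02, 0.02, -0.0, -0.81] 
[0.02, 0.01, 0.02, 0.02, -0.0, -0.82] 
[0.02, 0.01, 0.02, 0.02, -0.0, -0.81] 
[0.02, 0.01, 0.02, 0.02, -0.0, -0.82] 
[0.02, 0.01, 0.02, 0.02, -0.0, -0.81] 
[0.01, 0.01, 0.02, 0.02, -0.0, -0.82] 
[0.01, 0.01, 0.02, 0.02, -0.0, -0.81] 
[0.01, 0.01, 0.02, 0.02, -0.0, -0.82] 
[0.01, 0.01, 0.02, 0.02, -0.0, -0.81] 
[0.01, 0.02, 0.02, 0.02, -0.0, -0.82] 
[0.01, 0.02, 0.02, 0.02, -0.0, -0.81] 
[0.01, 0.02, 0.02, 0.02, -0.0, -0.82] 
[0.01, 0.02, 0.02, 0.02, -0.0, -0.81] 
[0.01, 0.02, 0.02, 0.02, -0.0, -0.82] 
[0.01, 0.02, 0.02, 0.02, -0.0, -0.81] 
[0.01, 0.02, 0.02, 0.03, -0.0, -0.82] 
[0.0, 0.02, 0.02, 0.02, -0.0, -0.81] 
[0.0, 0.02, 0.02, 0.03, -0.0, -0.82] 
[0.0, 0.02, 0.02, 0.02, -0.0, -0.81] 
[0.0, 0.02, 0.02, 0.03, -0.0, -0.82] 
[0.01, 0.01, 0.02, 0.02, -0.0, -0.81] 
[0.0, 0.02, 0.02, 0.03, -0.0, -0.82] 
[0.0, 0.01, 0.02, 0.02, -0.01, -0.81] 
-> [0.289  0.3007 0.3266]
```

Call:
apply_moves([
  [[0, 0, 0, 0, 0, -1, -1], [0, 0, 0, 0, 0, -1, -1], [0, 0, 0, 0, 0, -1, -1], [0, 0, 0, 0, 0, -1, -1], [0, 0, 0, 0, 0, -1, -1], [0, 0, 0, 0, 0, -1, -1], [0, 0, 0, 0, 0, -1, -1], [0, 0, 0, 0, 0, -1, -1], [0, 0, 0, 0, 0, -1, -1], [0, 0, 0, 0, 0, -1, -1]],
])

```text
t: 15.25
position: [0.2892, 0.2939, 0.3764]
tcp_rot: [0.06, 0.942, -0.183, 0.274]
contact_force: [0.5, 0.1, 0.0]
width: 0.999
grasp_force: 0.0
```

Call:
apply_moves([
  [[0, 0, 0, 0, 0, -1, -1], [0, 0, 0, 0, 0, -1, -1], [0, 0, 0, 0, 0, -1, -1], [0, 0, 0, 0, 0, -1, -1], [0, 0, 0, 0, 0, -1, -1], [0, 0, 0, 0, 0, -1, -1], [0, 0, 0, 0, 0, -1, -1], [0, 0, 0, 0, 0, -1, -1], [0, 0, 0, 0, 0, -1, -1], [0, 0, 0, 0, 0, -1, -1]],
])

```text
t: 16.5
position: [0.2892, 0.2939, 0.3764]
tcp_rot: [-0.266, 0.906, -0.266, 0.195]
contact_force: [0.4, 0.3, -0.7]
width: 1.002
grasp_force: 0.0
```

```bash
python3 - <<'E'
from plan import *
from plant import monitor
s=monitor.observe(); q=Ro.from_quat(s['tcp_rot']); p=s['position']
print(s['t'],p,s['qpos'].round(2))
Qh=Qg*Ro.from_rotvec([0,0,np.pi]); print((q.inv()*Qh).as_rotvec(degrees=True))
plan(p,q,[(np.array([.2886,.3007,.3266])+Rz.apply([.002,-.002,.001]),Qh,6)])
E
```

```text
16.5 [0.28920334 0.29391904 0.37643628] [ 1.01  0.07 -0.35  1.22 -0.67  0.46]
[  1.80127805   1.35302524 -17.86610489]
[0.01, 0.09, 0.1, 0.08, 0.06, -0.74] 
[0.01, 0.09, 0.1, 0.07, 0.06, -0.75] 
[0.0, 0.09, 0.1, 0.08, 0.05, -0.74] 
[-0.0, 0.1, 0.1, 0.07, 0.06, -0.75] 
[-0.01, 0.09, 0.1, 0.08, 0.05, -0.74] 
[-0.01, 0.1, 0.1, 0.07, 0.06, -0.75] 
-> [0.291  0.301  0.3276]
```

Call:
apply_moves([
  [[0.01, 0.09, 0.1, 0.08, 0.06, -0.74, -1], [0.01, 0.09, 0.1, 0.07, 0.06, -0.75, -1], [0, 0.09, 0.1, 0.08, 0.05, -0.74, -1], [0, 0.1, 0.1, 0.07, 0.06, -0.75, -1], [-0.01, 0.09, 0.1, 0.08, 0.05, -0.74, -1], [-0.01, 0.1, 0.1, 0.07, 0.06, -0.75, -1], [0, 0, 0, 0, 0, 0, -1], [0, 0, 0, 0, 0, 0, -1], [0, 0, 0, 0, 0, 0, -1], [0, 0, 0, 0, 0, 0, -1]],
])

```text
t: 17.75
position: [0.2911, 0.301, 0.3278]
tcp_rot: [-0.396, 0.852, -0.31, 0.145]
contact_force: [-0.0, -0.7, 0.4]
width: 1.001
grasp_force: 0.0
```

```bash
python3 - <<'E'
from plan import *
from plant import monitor,vision
s=monitor.observe(); p=s['position']; i=vision.get_image("wrist"); cv2.imwrite("pics/w4.png",i)
Qh=Qg*Ro.from_rotvec([0,0,np.pi])
print(s['t'],p,s['qpos'].round(2),(Ro.from_quat(s['tcp_rot']).inv()*Qh).as_rotvec(degrees=True).round(2))
ax=np.array([0,np.sin(np.radians(40)),np.cos(np.radians(40))]); yy=np.array([0,ax[2],-ax[1]]);g=np.array([0,.06,.065])
for n,(x,y,z) in dict(b1=(15,17,108),b2=(-15,17,108),b3=(-15,-17,108),b4=(15,-17,108),sq=(0,-10,78)).items(): print(n,proj("wrist",S(*(g+[x/1e3,0,0]+y/1e3*yy+z/1e3*ax)),s))
E
```

```text
17.75 [0.2910775  0.30099467 0.32777721] [ 1.02  0.14 -0.41  1.14 -0.69  0.19] [-0.   -0.   -0.15]
b1 [[372.67275337 286.65772437]]
b2 [[374.83144704 235.85186846]]
b3 [[312.36760734 235.95746654]]
b4 [[312.78209388 286.79056988]]
sq [[324.55830284 245.66669809]]
```

View pics/w4.png

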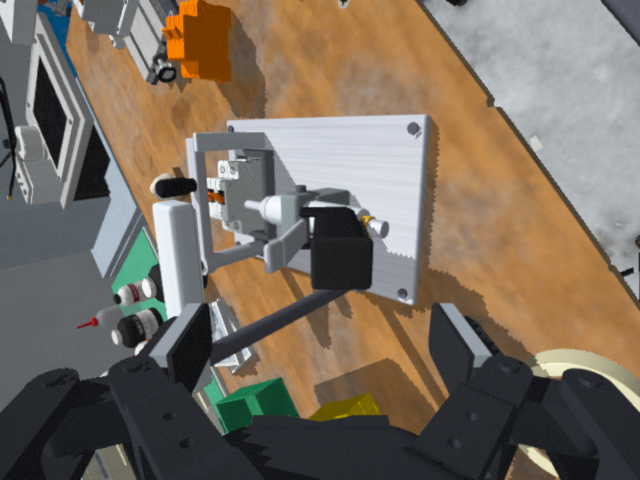

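Butt corners are at (313,236) and (372,289), within 1 px of the prediction, and the grip is between the fingers. Next I'll go in 100 mm along the tool axis with a small shift of the centre toward the back of the grip.

Call:
apply_moves([
  [[0, 0.04, 0.3, 0, 0, 0, -1], [0, 0.04, 0.3, 0, 0, 0, -1], [0, 0, 0.3, 0, 0, 0, -1], [0, 0, 0.3, 0, 0, 0, -1], [0, 0, 0.25, 0, 0, 0, -1], [0, 0, 0.2, 0, 0, 0, -1], [0, 0, 0, 0, 0, 0, -1], [0, 0, 0, 0, 0, 0, -1], [0, 0, 0, 0, 0, 0, -0.7], [0, 0, 0, 0, 0, 0, -0.5]],
], newtons=30)

```text
t: 19.05
position: [0.3372, 0.2628, 0.2493]
tcp_rot: [-0.396, 0.852, -0.31, 0.146]
contact_force: [1.6, -0.4, 7.6]
width: 0.752
grasp_force: 2.8
```

Call:
apply_moves([
  [[0, 0, 0, 0, 0, 0, -0.5], [0, 0, 0, 0, 0, 0, -0.5], [0, 0, 0, 0, 0, 0, -0.4], [0, 0, 0, 0, 0, 0, -0.4], [0, 0, 0, 0, 0, 0, -0.4], [0, 0, 0, 0, 0, 0, -0.3], [0, 0, 0, 0, 0, 0, -0.3], [0, 0, 0, 0, 0, 0, -0.3], [0, 0, 0, 0, 0, 0, -0.3], [0, 0, 0, 0, 0, 0, -0.3]],
])

```text
t: 20.3
position: [0.3373, 0.2628, 0.2495]
tcp_rot: [-0.396, 0.852, -0.31, 0.146]
contact_force: [1.0, -0.8, 7.8]
width: 0.65
grasp_force: 3.3
```

```bash
python3 - <<'E'
from plan import *
from plant import monitor,vision
s=monitor.observe();Qh=Qg*Ro.from_rotvec([0,0,np.pi])
print(s['width']*85,s['grasp_force'],"tool force",Ro.from_quat(s['tcp_rot']).inv().apply(s['contact_force']),"moment",s['moment'])
l=Rz.inv().apply(s['position']-T0)
ax=np.array([0,np.sin(np.radians(40)),np.cos(np.radians(40))]); yy=np.array([0,ax[2],-ax[1]])
d=l-.155*ax-[0,.06,.065]; print("grasp pt in grip frame",d[0],d@yy,d@ax)
E
```

```text
55.22973229696206 3.251717733219266 tool force [-0.03795298 -5.95811679 -5.15505675] moment [-0.42872232 -0.50405768 -0.0424445 ]
grasp pt in grip frame 0.0019140998198782083 -0.007671834932871728 0.07937386535258006
```

Call:
apply_moves([
  [[0, 0, 0, 0, 0, 0, -0.2], [0, 0, 0, 0, 0, 0, -0.1], [0, 0, 0, 0, 0, 0, 0], [0, 0, 0, 0, 0, 0, 0.1], [0, 0, 0, 0, 0, 0, 0.2], [0, 0, 0, 0, 0, 0, 0.3], [0, 0, 0, 0, 0, 0, 0.3], [0, 0, 0, 0, 0, 0, 0.3], [0, 0, 0, 0, 0, 0, 0.3], [0, 0, 0, 0, 0, 0, 0.3]],
])

```text
t: 21.55
position: [0.3368, 0.2632, 0.2492]
tcp_rot: [-0.397, 0.852, -0.309, 0.145]
contact_force: [-10.7, 7.7, 10.1]
width: 0.552
grasp_force: 28.1
```

```bash
python3 - <<'E'
from plan import *
from plant import monitor,vision
s=monitor.observe();
print(s['width']*85,s['grasp_force'],"tool force",Ro.from_quat(s['tcp_rot']).inv().apply(s['contact_force']),"moment",s['moment'])
l=Rz.inv().apply(s['position']-T0)
ax=np.array([0,np.sin(np.radians(40)),np.cos(np.radians(40))]); yy=np.array([0,ax[2],-ax[1]])
d=l-.155*ax-[0,.06,.065]; print("grasp pt in grip frame",d[0],d@yy,d@ax)
E
```

```text
46.89001814058249 28.099416084587574 tool force [  0.90804802   3.57982062 -16.21688409] moment [ 0.62082368  1.22204451 -0.1075134 ]
grasp pt in grip frame 0.0019374116641608736 -0.00698084620589482 0.0796280822301496
```

Call:
apply_moves([
  [[0, 0, 0, 0, 0, 0, 0.3], [0, 0, 0, 0, 0, 0, 0.3], [0, 0, 0, 0, 0, 0, 0.3], [0, 0, 0, 0, 0, 0, 0.3], [0, 0, 0, 0, 0, 0, 0.3], [0, 0, 0, 0, 0, 0, 0.3], [0, 0, 0, 0, 0, 0, 0.3], [0, 0, 0, 0, 0, 0, 0.3], [0, 0, 0, 0, 0, 0, 0.3], [0, 0, 0, 0, 0, 0, 0.3]],
], newtons=60)

```text
t: 22.8
position: [0.3365, 0.2635, 0.2492]
tcp_rot: [-0.397, 0.852, -0.309, 0.145]
contact_force: [-20.1, 11.3, 12.5]
width: 0.537
grasp_force: 57.6
```

```bash
python3 - <<'E'
from plan import *
from plant import monitor,vision
s=monitor.observe();i=vision.get_image("wrist")
print(s['width']*85,s['grasp_force'],"tool force",Ro.from_quat(s['tcp_rot']).inv().apply(s['contact_force']))
cv2.imwrite("pics/w5.png",i)
E
```

```text
45.64998161088428 57.57030889391899 tool force [  4.24490529   9.40648222 -24.11381988]
```

View pics/w5.png

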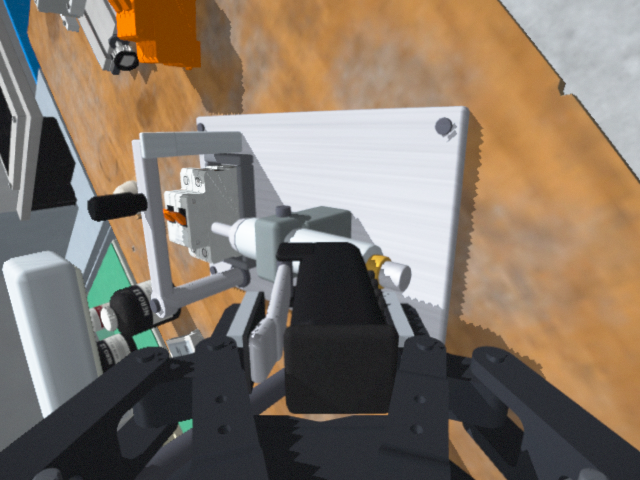

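The picture shows the left pad on the trigger and the right pad on the back of the grip. Doubling the grip force changed the opening by only about 1 mm, so the trigger is on its stop and has been held over a second. I'll release and retract now.

Call:
apply_moves([
  [[0, 0, 0, 0, 0, 0, 0.3], [0, 0, 0, 0, 0, 0, -0.3], [0, 0, 0, 0, 0, 0, -1], [0, 0, 0, 0, 0, 0, -1], [0, 0, 0, 0, 0, 0, -1], [0, 0, 0, 0, 0, 0, -1], [0, 0, 0, 0, 0, 0, -1], [0, 0, 0, 0, 0, 0, -1], [0, 0, 0, 0, 0, 0, -1], [0, 0, 0, 0, 0, 0, -1]],
])

```text
t: 24.1
position: [0.337, 0.2624, 0.2486]
tcp_rot: [-0.397, 0.852, -0.31, 0.145]
contact_force: [-0.2, 0.4, 0.3]
width: 1.0
grasp_force: 0.0
```

Call:
apply_moves([
  [[0, 0, -0.1, 0, 0, 0, -1], [0, 0, -0.2, 0, 0, 0, -1], [0, 0, -0.3, 0, 0, 0, -1], [0, 0, -0.5, 0, 0, 0, -1], [0, 0, -0.5, 0, 0, 0, -1], [0, 0, -0.5, 0, 0, 0, -1], [0, 0, 0, 0, 0, 0, -1], [0, 0, 0, 0, 0, 0, -1], [0, 0, 0, 0, 0, 0, -1], [0, 0, 0, 0, 0, 0, -1]],
])

```text
t: 25.35
position: [0.2751, 0.3141, 0.3448]
tcp_rot: [-0.396, 0.852, -0.31, 0.144]
contact_force: [-0.2, -0.5, 1.1]
width: 1.0
grasp_force: 0.0
```

```bash
python3 - <<'E'
from plan import *
from plant import monitor,vision
s=monitor.observe();i=vision.get_image("wrist");t=vision.get_image("top")
print(s['t'],s['contact_force'])
cv2.imwrite("pics/w6.png",np.hstack([i[90:390,120:520],cv2.resize(t[190:340,270:420],(300,300))]))
E
```

```text
25.35 [-0.22628404 -0.46870553  1.05087734]
```

View pics/w6.png

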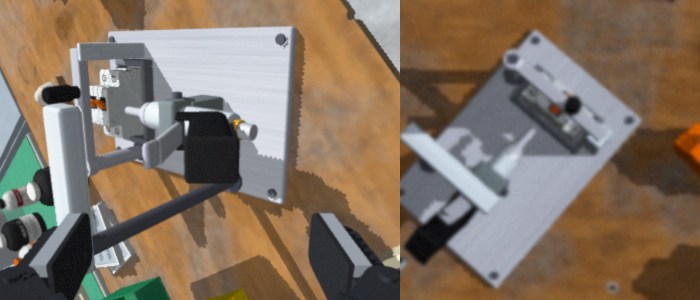

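The trigger has sprung back, the bar is still shut over the breaker, and the tool is clear of everything.

```bash
python3 -c "
from plant import order
print(order.hand_in())"
```

```text
the job is handed in; nothing more can be done
None
```

I handed the job in at about 25 s: the keeper bar is shut home, the trigger was squeezed to its stop for over a second and has sprung back, and the breaker is still in its nest; the hand-in returned no verdict, so this rests on my force readings and the last pictures.

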